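# Back the sample feed wheel up one notch

## Robot

A 7-joint arm with a two-finger parallel gripper is mounted at the origin on the work surface. World frame = base frame: x ahead of the robot, y to its left, z up, the work surface at z = 0. Lengths are in mm, angles in rad, forces in N, time in s.
With the tool pointing down it reaches from about 400 to 875 mm from the base axis. Payload 19.3 kg.
Tool frame: the origin (TCP) lies at the very end of the fingers, on their centre line; the grasp point (between the pads) lies 19 mm behind it (grip_point_offset is the z of the grasp point in the tool frame, in mm); z points along the fingers, x is the direction in which the jaws open and shut, and the axes are right-handed (so a half turn about z gives the same grasp; the last joint's range is limited). The gripper opens to 85 mm and grips with 20 to 120 N. Pads are 22 mm wide; open, the fingers measure 114 mm over their backs; the gripper's body (76 mm by 85 mm) begins 54 mm behind the grasp point. The pads swing forward as they close: fully open they stand 13 mm farther back than shut.
Start: joints at [-1.33, 0.521, -0.036, 1.599, 0.021, 1.021, -0.113], TCP at [191.156, 595.041, 231.291] pointing down, gripper open.
Joint ranges: [-2.91, 2.91], [-0.3, 2.13], [-1.5, 1.42], [0.17, 2.43], [-1.26, 4.41], [0.16, 1.93], [-2.52, 2.52]. Speed limits (rad/s): [1.89, 1.89, 2.39, 2.39, 3.01, 3.01, 3.01].

## Interface

Orientations are given as a 3x3 rotation matrix whose columns are the frame's x, y, z axes.
In Python, from workcell import movep, movel, goto_joints, open_gripper, clamp, wait, inverse_kinematics, read_state, camera, PlanningError, finish_job, grip_point_offset gives the robot as it stands. Calls block until the motion is done:
- movep(position, orientation): joint-space move of the TCP to a pose.
- movel(position, frame=None, max_speed=150, guard=None): straight line of the TCP; frame=None keeps the orientation; max_speed is the mean speed in mm/s. With guard (N) it stops when the force on the tool has changed by that much, and returns True; else False.
- goto_joints(angles): joint-space move.
- open_gripper() and clamp(): open the fingers fully, or close them until they stop; the grip force is fixed at half the most.
- wait(seconds).
- inverse_kinematics(position, orientation): joint angles nearest the present ones, or None.
- read_state(): the state.
- camera(name): name is "side" or "top"; returns a dict with "image" (400x640x3 uint8, blue, green, red), "range_z" (400x640 float32, mm along the optical axis (not along the pixel's ray), 0 where there is no reading), "fx", "fy", "cx", "cy" (pixels), "cam_to_world" (4x4, takes a point from camera to world coordinates). Camera axes: x right, y up, looking along -z (the intrinsics and any distortion apply to the point x, -y, -z); pixel columns grow to the right and rows downward; lengths in mm; the calibration is good to about 2 mm. A picture is of the moment at which its call begins.
A pose or a line that the arm cannot do raises PlanningError and nothing moves.
- finish_job(): hands the job in, once; it reports no verdict.
The state is a dict: "time": time; "qpos": joint angles; "qvel": joint speeds; "joint_efforts": joint torques, N m; "eef_pos": TCP position; "tool_rot": TCP orientation; "ft_force": force on the tool from outside, world axes, zero at the start; "torque": the same for the moment, N m; "finger_gap": finger opening in mm.
Only numpy, scipy, OpenCV 4.12 (cv2) and the standard library are available. Lean on these libraries where they do the work, as an engineer would, in place of code of your own. Each camera call takes 0.05 s, during which the arm holds its last target. There are 200 camera calls.

## Task

The sample feed wheel has been advanced one notch too far. With a fingertip, lift the red ratchet pawl by its bar until it leans back and stays open, push the wheel back exactly one notch (clockwise seen from above) by a blue peg, then tip the pawl closed again so that it sits fully down in the next notch. Leave the vials standing in their pockets, pick nothing up, and do not disturb the other things on the bench.

Things in the scene. Friction and masses are not known exactly. Their poses are not given: they have to be found in the camera images.
- feeder: White round base (260 mm across, 28 mm tall) fixed to the bench, carrying a horizontal aluminium wheel (244 mm across). Origin on the wheel's vertical axis at bench height, z up. The red pawl stands on its -y side, the black optical reader (30 x 40 mm, top 85 mm above the bench) on its +x side, 145 to 175 mm from the axis.
- wheel_axis (a point): Top of the hub (44 mm across), 62 mm above the bench. Deck 45 mm up; 12 dark saw teeth on it 101 to 121 mm from the axis, tops 58 mm up. Six lilac pockets 55 mm from the axis, walls 10 mm high, starting at 30, 90, 150, 210, 270, 330 degrees counter-clockwise from the feeder's x axis; the last two, near the pawl, are empty.
- wheel (a joint): Wheel angle, rad, 0 at the start, GROWING clockwise seen from above, which is backward. One notch is 0.524 rad. It stays where it is left (0.1 N m of friction, 1 to 2 N at a peg); stops at -0.9 and 1.3. With the pawl down it is blocked backward and clicks forward over the ramps; the nose has about 0.06 rad of play either way in a notch.
- pawl (a joint): Pawl angle, rad: 0 fully down with its nose in a notch, growing as its inner end is lifted up and away from the wheel. Moved by weight only (55 to 90 g): let go below about 0.9 it falls shut, above about 1.15 it falls outward and rests open at its stop, 1.4, until its bar is pushed back inward. With its nose on a tooth it stays 0.1 to 0.25 above 0.
- pawl_hinge (a point): Centre of the pawl's hinge (axis along the feeder's x), 175 mm from the wheel's axis, 70 mm above the bench, between two dark cheeks, 40 mm over all, tops 80 mm up. The red arm (16 mm wide, 8 mm thick) runs straight toward the wheel's axis; its 10 mm square steel nose, 57 to 67 mm from the hinge, reaches down to 46 mm above the bench.
- reader (a point): Centre of the reader's round green lens, 68 mm above the bench; the first pocket faces it once the wheel is back one notch.
- peg_a (a point): Centre of the top of an upright blue push peg fixed to the wheel: 14 mm across, 40 mm tall, 92 mm from the wheel's axis, top 85 mm above the bench; at the start at 0 degrees counter-clockwise from the feeder's x axis; it travels with the wheel.
- peg_b (a point): Centre of the top of an upright blue push peg fixed to the wheel: 14 mm across, 40 mm tall, 92 mm from the wheel's axis, top 85 mm above the bench; at the start at 120 degrees counter-clockwise from the feeder's x axis; it travels with the wheel.
- peg_c (a point): Centre of the top of an upright blue push peg fixed to the wheel: 14 mm across, 40 mm tall, 92 mm from the wheel's axis, top 85 mm above the bench; at the start at 240 degrees counter-clockwise from the feeder's x axis; it travels with the wheel.
- vial0_mid (a point): Centre, half-way up, of a loose clear vial with a white cap, 26 mm across and 44 mm tall, standing in one of the wheel's pockets; its top is 89 mm above the bench. Which vial is in which pocket varies.
- vial1_mid (a point): Centre, half-way up, of a loose clear vial with a yellow cap, 26 mm across and 44 mm tall, standing in one of the wheel's pockets; its top is 89 mm above the bench. Which vial is in which pocket varies.
- vial2_mid (a point): Centre, half-way up, of a loose clear vial with a green cap, 26 mm across and 44 mm tall, standing in one of the wheel's pockets; its top is 89 mm above the bench. Which vial is in which pocket varies.
- vial3_mid (a point): Centre, half-way up, of a loose clear vial with a orange cap, 26 mm across and 44 mm tall, standing in one of the wheel's pockets; its top is 89 mm above the bench. Which vial is in which pocket varies.
- wash_bottle: Bystander: white wash bottle with blue cap and spout, 68 mm across, 185 mm tall over the spout; origin at the centre of its underside.
- measuring_cylinder: Bystander: clear measuring cylinder on a blue foot, foot 64 mm across, 168 mm tall; origin at the centre of its underside.
- reagent_bottle: Bystander: white bottle with yellow band, 60 mm across, 130 mm tall; origin at the centre of its underside.
- sample_jar: Bystander: amber jar with white lid, 52 mm across, 55 mm tall, beside the pawl; origin at the centre of its underside.
- beaker: Bystander: small glass beaker, 52 mm across, 55 mm tall, beside the pawl; origin at the centre of its underside.
- ointment_pot: Bystander: low white pot with orange lid, 60 mm across, 35 mm tall; origin at the centre of its underside.
- lift_bar (a point): Centre of the red lift bar of the pawl: 34 mm long, 12 mm across, parallel to the hinge, on a stalk (14 mm wide) that leans toward the wheel; with the pawl down 50 mm inward of the hinge (125 mm from the wheel's axis), 130 mm above the bench. Pushed outward and a little up it swings over the hinge; at rest open it is 50 mm outward of the hinge, 130 mm up.
Mind the look-alikes: they are no part of the job. Leave any black or purple look-alike of the part that bears vial1_mid alone. Leave any purple look-alike of the part that bears vial2_mid alone.

How it is judged (in metres and radians):
On the way, in this order (a step that is already met when the one before it is completed fails the run):
1. the pawl has been lifted and leans open (value of joint pawl above 1.2 rad), for 0.2 s.
2. the wheel has been pushed back a notch while the pawl is open (value of joint wheel above 0.43 rad and value of joint pawl above 1.2 rad), for 0.2 s.
At the end, for the whole second after the job is handed in: The wheel stands at rest one notch back (0.43 to 0.62 rad clockwise from its start), the pawl is down in the notch (below 0.06 rad), all four vials stand upright (within 0.2 rad) on the deck in their pockets, and every bystander stands upright within 25 mm of where it was (value of joint wheel between 0.43 and 0.62 rad and value of joint pawl below 0.06 rad and velocity of joint wheel between -0.05 and 0.05 rad/s and angle between each of vial0_mid, vial1_mid, vial2_mid, vial3_mid, wash_bottle, measuring_cylinder, reagent_bottle, sample_jar, beaker, ointment_pot's own z axis and vertical below 0.2 rad and height (world z) of vial0_mid between 0.06 and 0.073 m and height (world z) of vial1_mid between 0.06 and 0.073 m and height (world z) of vial2_mid between 0.06 and 0.073 m and height (world z) of vial3_mid between 0.06 and 0.073 m and distance of each of wash_bottle, measuring_cylinder, reagent_bottle, sample_jar, beaker, ointment_pot from where it was at the start of the episode below 0.025 m); the robot touches nothing.
It fails at once if a vial is lifted (12 mm or more) or tipped over (height (world z) of any of vial0_mid, vial1_mid, vial2_mid, vial3_mid above 0.079 m or angle between any of vial0_mid, vial1_mid, vial2_mid, vial3_mid's own z axis and vertical above 0.5 rad).
It fails at once if a bystander is lifted, tipped or moved more than 25 mm (distance of any of wash_bottle, measuring_cylinder, reagent_bottle, sample_jar, beaker, ointment_pot from where it was at the start of the episode above 0.025 m or height (world z) of any of wash_bottle, measuring_cylinder, reagent_bottle, sample_jar, beaker, ointment_pot above 0.012 m or angle between any of wash_bottle, measuring_cylinder, reagent_bottle, sample_jar, beaker, ointment_pot's own z axis and vertical above 0.5 rad).
It also fails if it takes over 59 s, if anything falls off the work surface, if the arm or the gripper's body presses on something with over 40 N, if the wrist force passes 120 N, or if a joint passes its speed limit or range.

## Working session

There is one attempt and no reset: what is moved stays moved. The work goes in short steps, each a Python script; the robot and the scene stay as the last script left them, time stands still between calls to the robot, and variables do not carry over. Pictures are saved under pics/ and viewed, about 8 in all and at most 12, crops included, and the job is handed in when it is done.

```bash
ls; mkdir -p pics
python3 - <<'E'
from workcell import *
import cv2,pickle
for n in("top","side"):
    c=camera(n);pickle.dump(c,open(f"pics/{n}0.pkl","wb"));cv2.imwrite(f"pics/{n}0.png",c["image"])
    print(n,c["fx"],c["fy"],c["cx"],c["cy"],c["cam_to_world"],[k for k in c])
print(read_state()["time"])
E
```

```text
pics
top 508.047107981931 508.047107981931 329.86235387243215 202.6398594291129 [[-1.14334420e-02  9.88553483e-01 -1.50436986e-01  2.65740410e+02]
 [-9.99838938e-01 -9.22083675e-03  1.53972125e-02 -6.84402157e+00]
 [ 1.38338132e-02  1.50588799e-01  9.88499691e-01  1.83567933e+03]
 [ 0.00000000e+00  0.00000000e+00  0.00000000e+00  1.00000000e+00]] ['image', 'range_z', 'fx', 'fy', 'cx', 'cy', 'cam_to_world']
side 481.69128934510235 481.69128934510235 327.5220913775904 203.04558469712484 [[-9.68623088e-01  1.49795956e-01 -1.98319148e-01  2.72098648e+02]
 [-2.48290038e-01 -6.18603082e-01  7.45440999e-01  9.87599824e+02]
 [-1.10167896e-02  7.71292032e-01  6.36386072e-01  9.55336472e+02]
 [ 0.00000000e+00  0.00000000e+00  0.00000000e+00  1.00000000e+00]] ['image', 'range_z', 'fx', 'fy', 'cx', 'cy', 'cam_to_world']
0.1
```

View pics/top0.png

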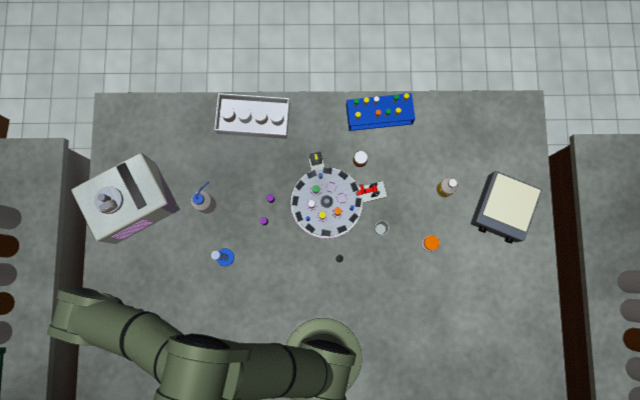

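View pics/side0.png

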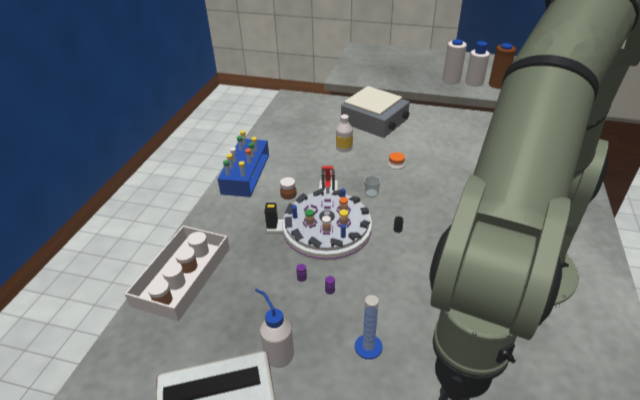

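```bash
cat > h.py <<'E'
import numpy as np,cv2,pickle
def rays(c,uv):
    uv=np.atleast_2d(uv).astype(float);M=c["cam_to_world"]
    d=np.c_[(uv[:,0]-c["cx"])/c["fx"],-(uv[:,1]-c["cy"])/c["fy"],-np.ones(len(uv))]
    return M[:3,3],d@M[:3,:3].T
def onz(c,uv,z):
    o,d=rays(c,uv);return o+d*((z-o[2])/d[:,2])[:,None]
def cloud(c):
    h,w=c["range_z"].shape;v,u=np.mgrid[:h,:w]
    o,d=rays(c,np.c_[u.ravel(),v.ravel()])
    return (o+d*c["range_z"].ravel()[:,None]).reshape(h,w,3)
def hsv(c):return cv2.cvtColor(c["image"],cv2.COLOR_BGR2HSV)
def blobs(c,lo,hi,box,amin=2):
    m=cv2.inRange(hsv(c),np.array(lo),np.array(hi));k=np.zeros_like(m);x0,y0,x1,y1=box;k[y0:y1,x0:x1]=255;m&=k
    n,l,s,ce=cv2.connectedComponentsWithStats(m)
    return [(ce[i],s[i,4],l==i) for i in range(1,n) if s[i,4]>=amin]
E
python3 - <<'E'
from h import *
np.set_printoptions(precision=1,suppress=True)
B={"top":(280,140,400,245),"side":(255,155,385,260)}
for n in B:
    c=pickle.load(open(f"pics/{n}0.pkl","rb"));P=cloud(c)
    for col,lo,hi in(("blue",(105,120,40),(128,255,255)),("red",(0,170,60),(4,255,255)),("green",(45,100,50),(80,255,255))):
        for ce,a,m in blobs(c,lo,hi,B[n]):
            p=P[m];print(n,col,ce,a,"onz85",onz(c,ce,85)[0],"cloud med",np.median(p,0),"zmax",p[:,2].max())
    x0,y0,x1,y1=B[n];im=c["image"][y0:y1,x0:x1]
    cv2.imwrite(f"pics/crop_{n}0.png",cv2.resize(im,None,fx=5.8,fy=5.6,interpolation=cv2.INTER_CUBIC))
    # wheel+base outline: z>20 region
c=pickle.load(open("pics/top0.pkl","rb"));P=cloud(c)
for lo,hi in((38,52),(20,36)):
    m=(P[...,2]>lo)&(P[...,2]<hi)&(np.hypot(P[...,0]-660,P[...,1])<200)
    print(lo,m.sum(),P[m].min(0),P[m].max(0))
E
```

```text
top blue [320.1 174.7] 9 onz85 [631.9  -1.   85. ] cloud med [630.7  -0.6  87.3] zmax 91.32169730631199
top blue [351.6 207.4] 13 onz85 [ 514.7 -109.7   85. ] cloud med [ 515.7 -110.6   84.3] zmax 93.29294068528839
top blue [307.4 218.2] 14 onz85 [478.3  44.6  85. ] cloud med [479.1  45.6  84.2] zmax 90.37315447239666
top red [366.5 189.7] 100 onz85 [ 577.  -163.1   85. ] cloud med [ 575.7 -161.9   78.5] zmax 1835.6793271490317
top green [315.5 188.5] 32 onz85 [582.7  15.6  85. ] cloud med [582.7  15.5  88.4] zmax 101.80135069409448
side blue [259.1 164.9] 210 onz85 [ 799.7 -164.1   85. ] cloud med [ 838.6 -246.     6.9] zmax 65.25054229435978
side blue [342.3 191.6] 24 onz85 [514.4 -92.8  85. ] cloud med [516.1 -99.8  80.2] zmax 84.8298852540969
side blue [293.7 210.8] 40 onz85 [626.6  23.1  85. ] cloud med [631.4   9.2  74. ] zmax 85.02450459027955
side blue [342.9 229.8] 40 onz85 [475.9  66.6  85. ] cloud med [478.   55.5  74.1] zmax 88.16486076969
side red [327.  167.5] 18 onz85 [ 588.2 -200.2   85. ] cloud med [ 571.5 -134.8  132.2] zmax 135.71162971702984
side red [327.4 182.6] 23 onz85 [ 567.4 -124.9   85. ] cloud med [ 572.1 -140.9   72.4] zmax 76.33511521633488
side green [309.1 212.4] 41 onz85 [582.8  19.8  85. ] cloud med [582.2  22.4  87. ] zmax 91.94393720226276
38 2236 [ 461.4 -175.9   38. ] [819.3 175.4  52. ]
20 276 [ 463.  -177.5   20. ] [817.9 172.4  36. ]
```

View pics/crop_side0.png

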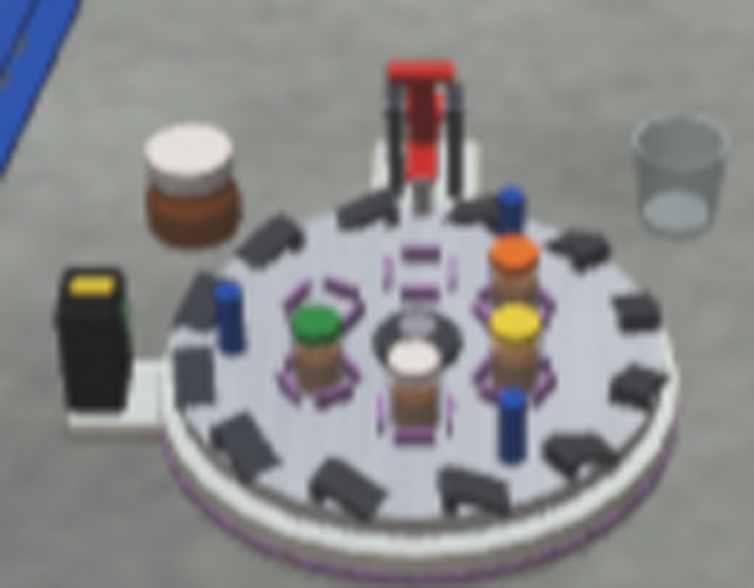

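View pics/crop_top0.png

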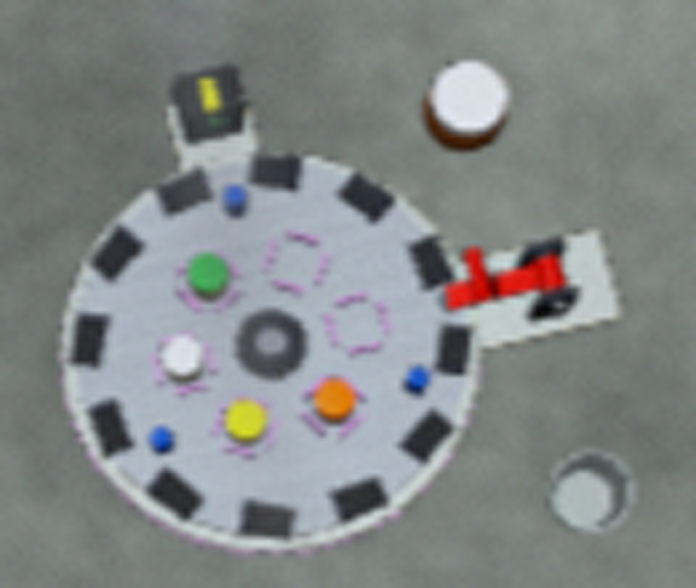

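Run:
```python
from h import *
from workcell import *
np.set_printoptions(precision=1,suppress=True)
C=np.array([541.6,-22.]);y=np.deg2rad(13.2);R=np.array([[np.cos(y),-np.sin(y)],[np.sin(y),np.cos(y)]])
B={"top":(280,140,400,245),"side":(255,155,385,260)}
for n in B:
    c=pickle.load(open(f"pics/{n}0.pkl","rb"));P=cloud(c)
    for ce,a,m in blobs(c,(0,150,50),(6,255,255),B[n],8):
        p=P[m];q=np.c_[(p[:,:2]-C)@R,p[:,2]];print(n,"red");print(q[q[:,2]>110])
# bystanders in feeder frame from top cloud
c=pickle.load(open("pics/top0.pkl","rb"));P=cloud(c)
for nm,b in dict(jar=(350,148,372,168),beaker=(372,218,392,238),reag=(435,175,462,200),ointm=(420,232,445,254),blk=(333,252,347,266)).items():
    q=P[b[1]:b[3],b[0]:b[2]].reshape(-1,3);q=q[(q[:,2]>15)&(q[:,2]<300)]
    print(nm,(np.median(q[:,:2],0)-C)@R,np.median(q[:,:2],0),q[:,2].max(),len(q))
# IK probe
for ya in(0,90,-90,180):
    a=np.deg2rad(ya)+y
    O=np.array([[np.cos(a),np.sin(a),0],[np.sin(a),-np.cos(a),0],[0,0,-1.]])
    for f in((0,-100,150),(0,-230,150),(0,-230,105),(92,30,80)):
        w=[*(C+R@np.array(f[:2])),f[2]];s=inverse_kinematics(w,O);print(ya,f,s is not None and np.array(s).round(2))
```

```text
top red
[[  17.5 -125.3  137.9]
 [  14.3 -120.7  142. ]
 [  14.5 -124.6  136.1]
 [  14.2 -128.4  132.7]
 [  11.6 -120.2  138.4]
 [  11.9 -124.3  131.5]
 [  10.3 -127.1  135.9]
 [   8.4 -123.4  132.3]
 [   7.2 -126.4  134.8]
 [   5.9 -123.2  126.8]
 [   3.8 -125.5  135. ]
 [   3.5 -129.2  131.7]
 [   1.2 -121.3  135.2]
 [   0.1 -124.4  137.5]
 [   1.3 -129.3  124.1]
 [  -1.6 -120.8  132.1]
 [  -2.7 -123.9  134. ]
 [  -3.  -127.7  130.1]
 [  -5.6 -119.5  136. ]
 [  -5.9 -123.2  132.4]
 [  -6.6 -126.6  132.1]
 [  -6.4 -130.7  125.1]
 [-265.1   77.7 1835.7]
 [  -8.2 -119.3  130.8]
 [  -8.3 -123.1  126.3]
 [ -11.5 -124.5  142.4]
 [ -11.1 -128.8  134. ]
 [ -10.4 -119.2  123.4]
 [ -11.9 -122.   128.3]
 [ -12.8 -125.3  128.5]]
side red
[[  -6.1 -124.8  132.5]
 [  17.5 -119.6  132.5]
 [  14.5 -118.8  133.1]
 [  11.4 -116.3  134.8]
 [   8.6 -120.6  131.8]
 [   5.5 -116.3  134.8]
 [   2.8 -121.9  130.9]
 [  -0.4 -115.4  135.5]
 [  -3.3 -115.1  135.7]
 [  -6.2 -116.7  134.6]
 [  -9.1 -120.3  132.1]
 [ -12.1 -117.2  134.2]
 [  14.5 -117.7  130.2]
 [  11.3 -112.4  134. ]
 [   8.5 -116.4  131.2]
 [
[... 798 characters left out ...]
) [-0.4  0.7  0.4  1.7 -0.4  0.7  0.4]
90 (0, -100, 150) [-0.1  0.6  0.2  1.8 -0.2  0.8  2. ]
90 (0, -230, 150) [ 0.1  0.7  0.3  1.6 -0.2  0.9  2.3]
90 (0, -230, 105) [ 0.2  0.7  0.1  1.7 -0.1  0.8  2.2]
90 (92, 30, 80) [-0.1  0.7 -0.   1.7  0.   0.7  1.6]
-90 (0, -100, 150) [-0.4  0.7  0.7  1.8 -0.6  0.9 -0.7]
-90 (0, -230, 150) [-0.2  0.8  0.9  1.6 -0.8  1.  -0.4]
-90 (0, -230, 105) [-0.1  0.8  0.7  1.7 -0.7  0.9 -0.5]
-90 (92, 30, 80) [-0.6  0.8  0.7  1.7 -0.7  0.8 -0.9]
180 (0, -100, 150) [-0.6  0.9  1.2  1.8 -1.   1.1 -1.9]
180 (0, -230, 150) [-0.3  1.   1.2  1.7 -1.   1.2 -1.8]
180 (0, -230, 105) [-0.3  1.1  1.2  1.7 -1.1  1.2 -1.7]
180 (92, 30, 80) [-0.8  1.1  1.2  1.8 -1.2  1.2 -2.1]
```

Only one red pawl bar exists (side 327,167; top ~360,190). The vial look-alikes are off the wheel: purple at side (301,272) and (330,285), black at (398,224). The crops confirm the wheel, pegs, and the pawl seated at −y. The 270° and 330° pockets are empty. Next I open the pawl.

```bash
cat >> h.py <<'E'
C=np.array([541.6,-22.]);YAW=np.deg2rad(13.2)
R2=np.array([[np.cos(YAW),-np.sin(YAW)],[np.sin(YAW),np.cos(YAW)]])
def W(x,y,z):return np.array([*(C+R2@[x,y]),z])
def O(a):  # tool down, jaw axis at feeder angle a
    a=a+YAW;return np.array([[np.cos(a),np.sin(a),0],[np.sin(a),-np.cos(a),0],[0,0,-1.]])
E
python3 - <<'E'
from h import *
from workcell import *
np.set_printoptions(precision=1,suppress=True)
clamp()
p=read_state()["eef_pos"]
movel([p[0],p[1],330],max_speed=250)
movep(W(2,-93,300),O(0))
movel(W(2,-93,123),max_speed=200)
print(read_state()["time"],read_state()["ft_force"])
for th in np.linspace(0,1.2,7):
    a=.876+th;by=-175+78.1*np.cos(a);bz=70+78.1*np.sin(a)
    g=movel(W(2,by+17,bz-8+2*th/1.2),max_speed=60,guard=25)
    s=read_state();print(th,g,s["eef_pos"],s["ft_force"])
    if g:break
wait(.3)
s=read_state();e=s["eef_pos"]
movel([e[0],e[1],230],max_speed=200)
c=camera("side");t=camera("top");pickle.dump((c,t),open("pics/1.pkl","wb"))
cv2.imwrite("pics/s1.png",cv2.resize(c["image"][130:270,240:420],None,fx=4,fy=4))
print(read_state()["time"])
E
```

```text
5.2583 [ 0.3  0.2 -1.5]
0.0 False [ 568.3 -127.3  122.2] [-0.3 -0.6 -0.8]
0.19999999999999998 False [ 571.3 -139.6  131.3] [ 0.   0.9 -0.1]
0.39999999999999997 False [ 574.5 -153.8  137.5] [-0.1  0.7 -0.1]
0.6 False [ 577.9 -168.7  140.8] [-0.   0.3  0. ]
0.7999999999999999 False [ 581.4 -183.9  140.9] [-0.   0.1 -0.5]
0.9999999999999999 False [ 584.9 -198.7  138. ] [0.  0.5 0.2]
1.2 False [ 588.1 -212.6  132.1] [0.2 0.2 0.3]
9.1583
```

View pics/s1.png

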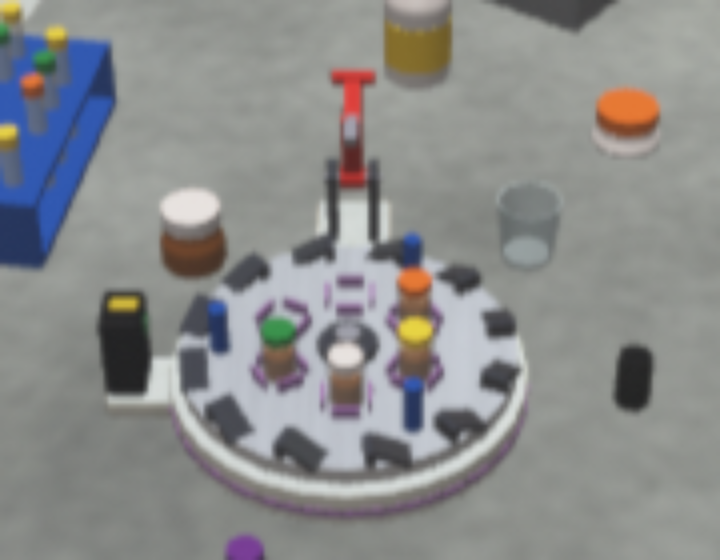

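The pawl rests open, leaning back, with its bar at crop (353,76). The vials stand and the wheel hasn't moved. Now I push peg b.

```bash
cat >> h.py <<'E'
def fpos(phi,d,z,r=94):
    a=np.deg2rad(120)-phi
    return W(r*np.cos(a)-d*np.sin(a),r*np.sin(a)+d*np.cos(a),z),O(a-np.pi)
def pose(p,o):
    T=np.eye(4);T[:3,:3]=o;T[:3,3]=p;return T
def pegs(c,n):
    B={"top":(280,160,365,245),"side":(275,180,385,260)}[n];out=[]
    for ce,a,m in blobs(c,(105,120,40),(128,255,255),B,6):
        q=(onz(c,ce,85 if n=="top" else 70)[0,:2]-C)@R2
        out.append((np.hypot(*q).round(1),np.rad2deg(np.arctan2(q[1],q[0])).round(1),a))
    return out
E
cat > push.py <<'E'
from h import *
from workcell import *
import sys
np.set_printoptions(precision=1,suppress=True)
def push(p0,p1,tag,n=4):
    movep(*fpos(p0,30,150)); movel(fpos(p0,30,68)[0],max_speed=150)
    for ph,d in [(p0,18)]+[(x,18) for x in np.linspace(p0,p1,n+1)[1:]]:
        p,o=fpos(ph,d,68);g=movel(p,o,max_speed=50,guard=20)
        s=read_state();print(round(ph,3),g,s["eef_pos"],p,s["ft_force"])
        if g:break
    wait(.2);p,o=fpos(ph,30,68);movel(p,max_speed=80)
    movel(fpos(ph,30,200)[0],max_speed=200)
    c=camera("side");t=camera("top");pickle.dump((c,t),open(f"pics/{tag}.pkl","wb"))
    cv2.imwrite(f"pics/{tag}.png",cv2.resize(c["image"][130:270,240:420],None,fx=4,fy=4))
    for k,cc in(("side",c),("top",t)):print(k,pegs(cc,k))
    print(read_state()["time"])
if __name__=="__main__":push(float(sys.argv[1]),float(sys.argv[2]),sys.argv[3])
E
python3 - <<'E'
from push import *
for k in("side","top"):print("start",k,pegs(pickle.load(open(f"pics/{k}0.pkl","rb")),k))
push(0,0.47,"2")
E
```

```text
start side [(np.float64(92.4), np.float64(-117.6), np.int32(24)), (np.float64(95.5), np.float64(4.2), np.int32(40)), (np.float64(95.7), np.float64(117.3), np.int32(40))]
start top [(np.float64(92.7), np.float64(-0.1), np.int32(9)), (np.float64(91.7), np.float64(-120.2), np.int32(13)), (np.float64(91.9), np.float64(120.4), np.int32(14))]
0 False [464.4  34.6  68.2] [464.1  34.2  68. ] [-0.2  0.6  0. ]
0.118 False [471.   42.8  68. ] [471.3  42.9  68. ] [ 0.6  0.  -0.6]
0.235 False [479.1  50.3  68. ] [479.3  50.7  68. ] [ 0.9 -0.3  0.4]
0.352 False [488.   57.1  68. ] [488.3  57.5  68. ] [ 0.6 -0.1  0.6]
0.47 False [497.6  62.8  68. ] [498.   63.2  68. ] [ 0.2 -0.4 -0.4]
side [(np.float64(87.4), np.float64(-146.5), np.int32(37)), (np.float64(92.1), np.float64(-20.9), np.int32(42)), (np.float64(98.7), np.float64(93.5), np.int32(39))]
top [(np.float64(91.0), np.float64(-25.0), np.int32(15)), (np.float64(91.1), np.float64(-145.3), np.int32(10))]
14.2583
```

View pics/2.png

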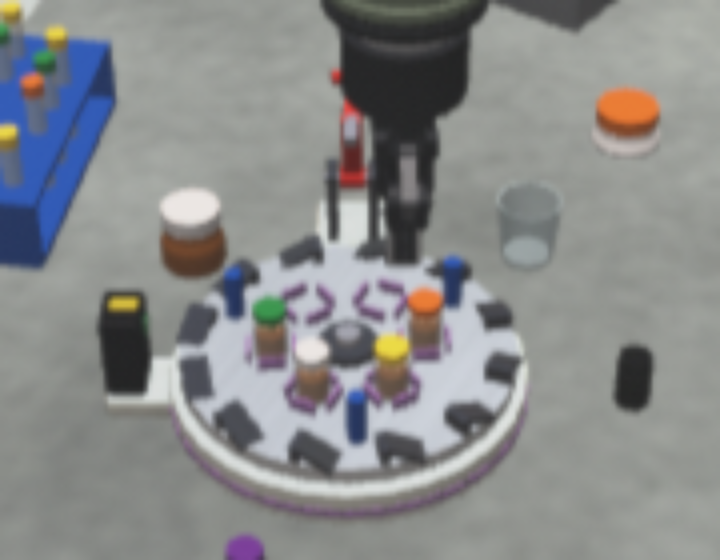

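The wheel is about 25° (0.437 rad) back on both top-view pegs, so the push falls about 0.033 short of the command. I'll make up the rest.

Run:
```python
from push import *
push(0.44,0.557,"3",2)
t=pickle.load(open("pics/3.pkl","rb"))[0]
```

```text
0.44 False [495.8  62.   68.2] [495.4  61.8  68. ] [-0.8 -0.6 -0.2]
0.499 False [500.4  64.3  67.9] [500.4  64.4  68. ] [-0.8  0.6 -0.1]
0.557 False [505.4  66.5  67.9] [505.6  66.7  68. ] [-0.8 -0.3  0.1]
side [(np.float64(90.7), np.float64(-26.6), np.int32(41)), (np.float64(86.7), np.float64(-153.6), np.int32(40)), (np.float64(98.5), np.float64(87.6), np.int32(40))]
top [(np.float64(90.6), np.float64(-31.0), np.int32(13)), (np.float64(90.8), np.float64(-150.3), np.int32(14))]
17.5917
```

The wheel is about 30.5° (0.532 rad) back, within the play. Now I close the pawl from the outside.

Run:
```python
from push import *
e=read_state()["eef_pos"];movel([e[0],e[1],240],max_speed=200)
movep(W(2,-258,240),O(0));movel(W(2,-258,122),max_speed=200)
for th in np.linspace(1.4,.7,5):
    a=.876+th;by=-175+78.1*np.cos(a);bz=70+78.1*np.sin(a)
    g=movel(W(2,by-17,bz-8),max_speed=60,guard=25)
    s=read_state();print(th,g,s["eef_pos"],s["ft_force"])
    if g:break
wait(.5)
movel(W(2,by-40,bz),max_speed=100);movel(W(2,-258,240),max_speed=250);wait(.3)
c=camera("side");t=camera("top");pickle.dump((c,t),open("pics/4.pkl","wb"))
cv2.imwrite("pics/4.png",np.hstack([cv2.resize(c["image"][150:260,260:390],None,fx=3,fy=4),cv2.resize(t["image"][140:245,280:400],(400,440))]))
for k,cc in(("side",c),("top",t)):
    print(k,pegs(cc,k));P=cloud(cc)
    for ce,a,m in blobs(cc,(0,150,50),(6,255,255),{"top":(340,170,400,215),"side":(300,130,360,200)}[k],4):
        q=P[m];q=q[(q[:,2]>105)&(q[:,2]<180)];print(ce,a,len(q),len(q) and np.r_[(np.median(q[:,:2],0)-C)@R2,np.median(q[:,2])])
print(read_state()["time"])
```

```text
1.4 False [ 599.2 -257.2  121.9] [-0.3 -0.   1.4]
1.2249999999999999 False [ 596.6 -246.5  129.7] [ 0.5  0.  -0.4]
1.0499999999999998 False [ 593.7 -234.4  135.4] [-0.6 -0.7  0.2]
0.875 False [ 590.7 -221.6  139. ] [-0.1  0.7  0.1]
0.7 False [ 587.6 -208.3  140.2] [ 0.4  0.1 -0.1]
side [(np.float64(90.7), np.float64(-26.6), np.int32(41)), (np.float64(86.9), np.float64(-153.5), np.int32(39)), (np.float64(98.5), np.float64(87.6), np.int32(40))]
[327.2 167.8] 26 26 [   2.2 -115.7  132.2]
[329.6 173.8] 9 2 [  -3.  -121.6  111.1]
[327.1 182.8] 28 0 0
top [(np.float64(90.6), np.float64(-31.0), np.int32(13)), (np.float64(91.4), np.float64(89.1), np.int32(13))]
[360.2 190. ] 39 18 [   5.9 -123.   135.3]
24.0583
```

View pics/4.png

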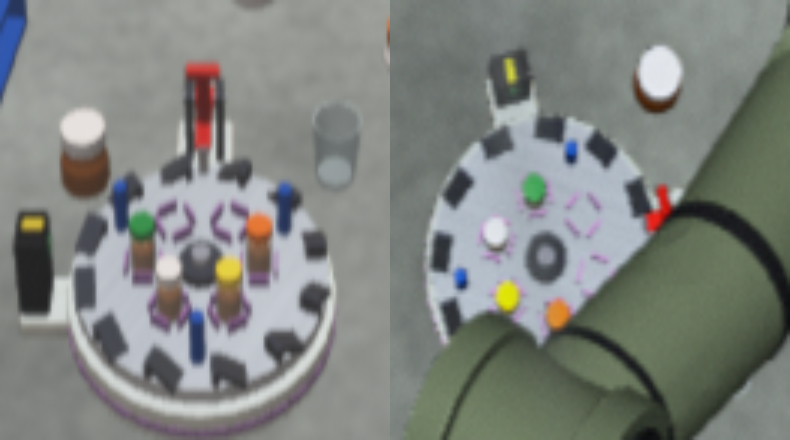

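Run:
```python
from h import *
a=pickle.load(open("pics/side0.pkl","rb"));b=pickle.load(open("pics/4.pkl","rb"))[0]
for c in(a,b):
    print([(x[0].round(2),x[1]) for x in blobs(c,(0,150,50),(6,255,255),(300,130,360,200),4)])
d=np.abs(a["image"].astype(int)-b["image"]).max(2)
print("pawl region diff",d[158:182,316:340].max(), (d[158:190,316:340]>25).sum())
f=lambda i:cv2.cvtColor(i["image"],cv2.COLOR_BGR2GRAY)[158:190,316:340].astype(np.float32)
print(cv2.phaseCorrelate(f(a),f(b)))
o=1e-9
m=b["image"].copy()
print("shift if 0.1 rad:")
M=np.linalg.inv(a["cam_to_world"])
for th in(0,.05,.1):
    an=.876+th;p=M@np.r_[W(0,-175+78.1*np.cos(an),70+78.1*np.sin(an)),1];print(th,a["cx"]+a["fx"]*p[0]/-p[2],a["cy"]-a["fy"]*p[1]/-p[2])
```

```text
[(array([327.3, 167.7]), np.int32(27)), (array([329.56, 173.78]), np.int32(9)), (array([327.14, 182.66]), np.int32(29))]
[(array([327.19, 167.77]), np.int32(26)), (array([329.56, 173.78]), np.int32(9)), (array([327.14, 182.79]), np.int32(28))]
pawl region diff 4 0
((0.013492500948458996, -0.028345590878071647), 1.0070387357845902)
shift if 0.1 rad:
0 327.9569732108394 166.64368631240282
0.05 327.96892437161875 165.37710120880902
0.1 327.98219236845324 164.13251853275938
```

```bash
python3 -c "
from workcell import *
finish_job();print(read_state()['time'])"
```

```text
the job is handed in; nothing more can be done
the job is handed in; nothing more can be done
```

I lifted the pawl open with the closed fingertips and pushed the wheel back one notch by peg b in two pushes. I then tipped the pawl shut, backed clear, and handed the job in at about 24 s. `finish_job` gave no verdict.

**Wheel:** In the top view the pegs stand about 30 to 31° (roughly 0.53 rad) back from the start, against the 0.43 to 0.62 rad allowed. The side view agreed for pegs a and b. It read about 36° for peg c, most likely because the orange vial partly hid that peg in the starting picture.

**Pawl:** Its part of the side picture matches the starting picture to within 0.03 px. A lift of 0.05 rad would have moved the bar about 1.3 px, so I take it as fully down.

**Vials and bystanders:** All four vials stood in their pockets in the last picture, and the jar and beaker beside the pawl looked undisturbed. I did not measure the other bystanders at the end. The tool's working path stayed away from them, and no force guard tripped.

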